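# Zero the deli scale, weigh the jar and stamp its ticket

## Robot

A 6-joint arm with a two-finger parallel gripper is mounted at the origin on the work surface. World frame = base frame: x ahead of the robot, y to its left, z up, the work surface at z = 0. Lengths are in m, angles in rad, forces in N, time in s.
With the tool pointing down it reaches from about 0.3 to 0.775 m from the base axis. Payload 14.6 kg.
Tool frame: the origin (TCP) lies at the centre of the arm's flange, where the gripper is bolted on; the fingertips stand 199 mm ahead of it and the grasp point (between the pads) lies ctrl.tcp_to_grasp ahead of it (ctrl.tcp_to_grasp is the distance from the TCP to the grasp point, in m); z points along the fingers, y is the line along which they close (so a half turn about z gives the same grasp; the last joint's range is limited). The gripper opens to 94 mm and grips with 3 to 60 N. Pads are 16 mm wide; open, the fingers measure 119 mm over their backs; the gripper's body (75 mm by 177 mm) begins 78 mm behind the grasp point.
Start: joints at [1.168, 0.3, 1.521, -0, 1.321, -0.067], TCP at [0.181, 0.519, 0.405] pointing down, gripper open.
Joint ranges: [-3.03, 3.03], [-0.79, 2.21], [0.23, 2.52], [-1.04, 4.18], [0, 3.07], [-2.55, 2.55]. Speed limits (rad/s): [2.22, 2.22, 2.57, 3.14, 3.14, 3.14].

## Interface

Orientations are given as [roll, pitch, yaw] about the fixed x, y, z axes, in that order (R = Rz(yaw) Ry(pitch) Rx(roll)).
In Python, from station import ctrl gives the robot as it stands. The module is installed in compiled form; this text tells all that it offers.
- The arm moves only by the shell command python3 -m jog 'ROWS' [OPENING] [FORCE]. ROWS is JSON, a list of rows, each a list of 6 numbers: the shift along the tool's x, y, z in cm, then the turn, a rotation vector about the tool's x, y, z in rad. In form: [[tx, ty, tz, ax, ay, az], ...]. A call has 1 to 8 rows; each row is the pose to reach, as a shift and turn from the pose commanded when the call began, along the tool's axes at that moment; what a row does not reach only later rows make up. A row lasts 1/10 s, in which the tool goes at most 50 mm and 8.59 degrees, less where a joint would pass 70% of its speed; a pose out of reach is approached as far as the arm can. A call with a gripper value outside its range is refused whole. OPENING is the opening in per cent of the stroke, from 0 (shut) to 100 (fully open), set as the call begins (- or left out, the last holds). The fingers move at their own pace and stop on an object; FORCE is the grip in N (left out, the last holds). Time passes only in rows, so rows that repeat a pose let the fingers close. It gives the time, the measured TCP pose, the force, the opening and the grip force at its end, in the units of the state.
- ctrl.get_obs(): the state, without advancing time (a new reading comes with each control period).
- ctrl.camera(name): name is "scene" or "top"; returns a dict with "img" (384x512x3 uint8, blue, green, red), "intrinsics" (3x3 intrinsics, pixels), "R" (3x3) and "t" (3): a world point X has camera coordinates R X + t. Camera axes: x right, y down, z forward; pixel columns grow to the right and rows downward; lengths in m; the calibration is good to about 2 mm. A picture is of the moment at which its call begins. There is no depth.
- ctrl.hand_in(): hands the job in; it is judged then, once.
The state is a dict: "time_s": time; "qpos": joint angles; "joint_vel": joint speeds; "tau": joint torques, N m; "ee_pos": TCP position; "eef_rot": TCP orientation; "force": force on the tool from outside, world axes, zero at the start; "moment": the same for the moment, N m; "grip_width": finger opening in m; "grip_force": force on a finger pad.
Only numpy, scipy, OpenCV 4.12 (cv2) and the standard library are available. Lean on these libraries where they do the work, as an engineer would, in place of code of your own. Each camera call takes 0.05 s, during which the arm holds its last target. There are 200 camera calls.

## Task

Weigh the medium-height stoneware jar: with the pan still empty, zero the scale by pressing its front lever fully down and letting it spring back up; then set the jar gently upright in the middle of the pan, let go of it, and push the ticket stamper's slide fully home and let it spring back out. Leave the jar on the pan and leave the other jars, the pepper mill and the sauce bottle standing where they are. Do not press the zero lever while the pan is loaded, nor push the slide while it is empty.

Things in the scene. Friction and masses are not known exactly. Their poses are not given: they have to be found in the camera images.
- jar_center (a point): centre (half-way up) of the jar to weigh: white stoneware cylinder with a flat steel lid, 58 mm diameter, 84 mm high overall, the middle one in height of three such jars, about 0.5 kg. z is up its axis. The pepper mill stands on one side of it (about its own +x) and a cardboard carton 60 x 90 x 70 mm high on the opposite side (-x), each with a gap of about 25 to 40 mm to the jar; the other two sides are free.
- tall_jar_center (a point): centre of the tall jar, same materials, 54 mm diameter, 155 mm high (leave alone)
- squat_jar_center (a point): centre of the squat jar, same materials, 88 mm diameter, 50 mm high (leave alone)
- mill_center (a point): centre of the dark wooden pepper mill, 44 mm diameter, 120 mm high, 79 to 87 mm from the jar, axis to axis (leave alone)
- sauce_center (a point): centre of the amber sauce bottle between the scale and the stamper, 54 mm diameter, 160 mm high (leave alone)
- scale: the portion scale, fixed: white box 160 x 160 mm, 70 mm high, origin at the centre of its underside; its front (the lever side) faces its own -x
- pan_top (a point): centre of the upper face of the scale's round steel pan, 150 mm diameter, flat, 8 mm thick, its upper face 105 mm above the table when empty. It turns with the scale.
- pan (a joint): how far the pan has sunk, m: 0 empty, 0.024 on its stop. Sprung at 500 N/m, so the jar's weight sinks it 6 to 12 mm.
- zero_lever_pad (a point): middle of the upper face of the black pad (30 mm along the lever, 42 mm wide, 10 mm thick) near the end of the zero lever, which sticks out of the middle of the scale's front, in the scale's -x direction. The point lies 57 mm from the hinge line horizontally and about 70 mm above the table at rest, and goes down about 27 mm and up to 4 mm outwards when pressed fully. The lever is hinged on the scale's front face 50 mm above the table.
- zero_lever (a joint): angle of the zero lever, rad: 0 up at rest (tilted 0.25 rad above level), 0.45 fully down on its stop. Sprung: about 3 N at the pad to start, 9 N at the bottom.
- stamper: the ticket stamper, fixed: grey box 120 x 100 mm, 97 mm high, origin at the centre of its underside; its front (the slide side) faces its own -x
- slide_face (a point): centre of the outer face of the black push plate of the slide (50 mm wide, 45 mm high, 10 mm thick), which stands upright out of the middle of the stamper's front, 65 mm out from it at rest, centre 62 mm and top 85 mm above the table. The slide is pushed straight in along the stamper's own +x.
- slide (a joint): how far the slide is pushed in, m: 0 out at rest, 0.045 fully home on its stop. Sprung: 3 N to start, 10 N fully home.
Mind the look-alikes: they are no part of the job. Leave any purple or turquoise look-alike of the part that bears jar_center alone.

How it is judged:
On the way, in this order (a step that is already met when the one before it is completed fails the run):
1. the zero lever is pressed fully down (beyond 0.40 of 0.45 rad) with the pan empty (value of joint zero_lever above 0.4 rad and value of joint pan below 0.002 m), for 0.1 s.
2. the lever is back up and the jar stands upright on the pan, within 15 mm of its middle, let go (horizontal distance between jar_center and pan_top below 0.015 m and angle between jar_center's own z axis and vertical below 0.1 rad and z of jar_center in the frame of pan_top between 0.036 and 0.048 m and value of joint pan above 0.004 m and value of joint zero_lever below 0.05 rad and contact force between the fingers and jar below 0.05 N), for 0.3 s.
3. the slide is pushed fully home (beyond 40 of 45 mm) with the jar still in the middle of the pan (horizontal distance between jar_center and pan_top below 0.015 m and angle between jar_center's own z axis and vertical below 0.1 rad and z of jar_center in the frame of pan_top between 0.036 and 0.048 m and value of joint pan above 0.004 m and value of joint slide above 0.04 m), for 0.1 s.
At the end, for the whole second after the job is handed in: Jar at rest on the pan, upright within 0.1 rad, within 15 mm of the pan's middle, pan sunk over 4 mm; slide back out within 4 mm, zero lever back up within 0.05 rad; other jars, pepper mill and sauce bottle within 25 mm of where they stood (horizontal distance between jar_center and pan_top below 0.015 m and angle between jar_center's own z axis and vertical below 0.1 rad and z of jar_center in the frame of pan_top between 0.036 and 0.048 m and value of joint pan above 0.004 m and value of joint slide below 0.004 m and value of joint zero_lever below 0.05 rad and linear speed of jar below 0.02 m/s); the robot touches nothing.
It fails at once if another jar, the pepper mill or the sauce bottle is moved more than 25 mm (distance of any of tall_jar_center, squat_jar_center, mill_center, sauce_center from where it was at the start of the episode above 0.025 m).
It fails at once if the pan is slammed or forced down beyond 18 mm (value of joint pan above 0.018 m).
It fails at once if the zero lever is pressed more than half-way while the pan is loaded (sunk more than 4 mm) (value of joint zero_lever above 0.225 rad and value of joint pan above 0.004 m).
It fails at once if the slide is pushed more than half-way with the pan empty (sunk less than 2 mm) (value of joint slide above 0.0225 m and value of joint pan below 0.002 m).
It also fails if it takes over 64 s, if anything falls off the work surface, if the arm or the gripper's body presses on something with over 40 N, if the wrist force passes 120 N, or if a joint passes its speed limit or range.

## Working session

There is one attempt and no reset: what is moved stays moved. The work goes in short steps, Python scripts to look and compute and a shell command to move; the robot and the scene stay as the last step left them, time stands still between calls to the robot, and variables do not carry over. Pictures are saved under pics/ and viewed, at most 10 in all, crops included, and the job is handed in when it is done.

```bash
mkdir -p pics; cat > h.py <<'E'
import numpy as np, cv2
from station import ctrl
def shot(n):
    c=ctrl.camera(n); return c
def ray(c,u,v,z):
    K=np.array(c["intrinsics"]);R=np.array(c["R"]);t=np.array(c["t"])
    d=R.T@np.linalg.inv(K)@np.array([u,v,1.]);o=-R.T@t
    return o+d*(z-o[2])/d[2]
def proj(c,X):
    p=np.array(c["intrinsics"])@(np.array(c["R"])@np.array(X)+np.array(c["t"]));return p[:2]/p[2]
E
python3 - <<'E'
from h import *
import pickle
for n in("scene","top"):
    c=shot(n);cv2.imwrite(f"pics/{n}0.png",cv2.resize(c["img"],(800,600),interpolation=cv2.INTER_CUBIC));pickle.dump(c,open(n+"0.pkl","wb"))
    print(n,-np.array(c["R"]).T@c["t"],np.array(c["R"])[2])
print(ctrl.get_obs(),ctrl.tcp_to_grasp)
E
```

```text
scene [1.2692848  0.31883317 1.07933033] [-0.56588854 -0.28705125 -0.77289827]
top [ 0.21966244 -0.03695776  1.5111222 ] [ 0.21025432 -0.00394072 -0.97763878]
{'time_s': 0.1, 'qpos': array([ 1.16842748e+00,  3.00434265e-01,  1.52150626e+00,  5.88249156e-06,
        1.32072622e+00, -6.66037039e-02]), 'joint_vel': array([ 4.43864574e-04, -1.95961602e-03, -1.39561881e-03, -1.91306830e-05,
       -1.46649930e-03, -2.86238942e-04]), 'tau': array([ 3.28467686e-04, -5.32638180e+01, -3.53286767e+01,  7.09886360e-02,
        2.34214577e-02, -5.71043961e-05]), 'ee_pos': array([0.18121505, 0.5192629 , 0.40413808]), 'eef_rot': array([-3.14052132e+00, -7.71709101e-05,  2.80582602e+00]), 'force': array([ 0.16271132,  0.53997767, -0.06895685]), 'moment': array([-0.04934438,  0.00470362, -0.03608853]), 'grip_force': 0.0, 'grip_width': 0.09387236545392061} 0.1804
```

View pics/top0.png

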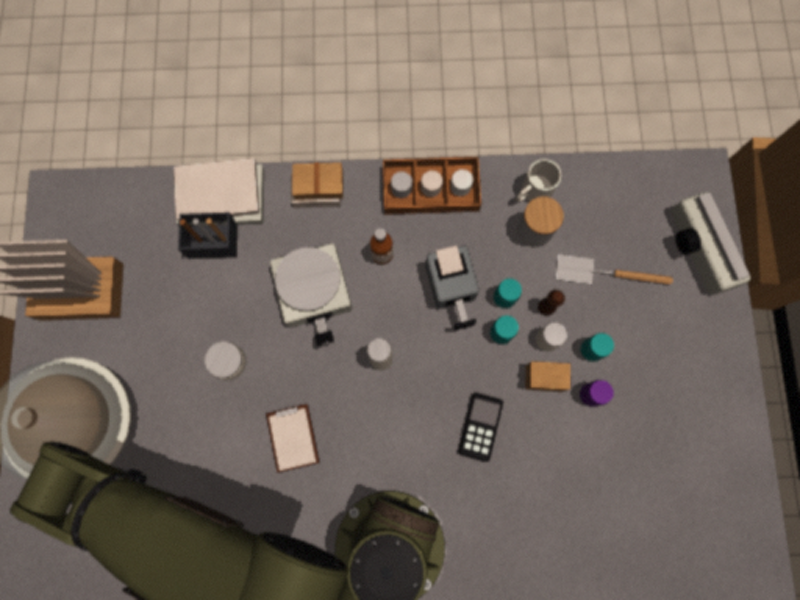

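View pics/scene0.png

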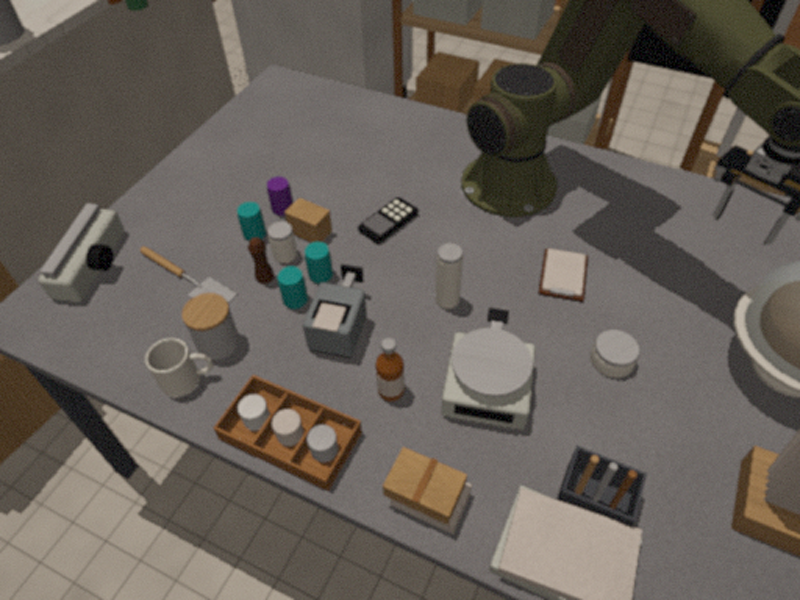

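Top view: the white jar at (555,335) has the mill at (550,300) and the carton at (550,376) beside it. Other things it could be taken for:
- tall jar (378,352)
- squat jar (223,360)
- three white pots in the tray (400–460,183)
- turquoise look-alikes (506,328), (509,292) and (600,347)
- purple look-alike (598,392)

By the description I choose (555,335). The scale is at (310,280) with its lever at (322,330). The stamper is at (452,275) with its plate at (461,315).

```bash
python3 - <<'E'
from h import *
import pickle
t=pickle.load(open("top0.pkl","rb"));s=pickle.load(open("scene0.pkl","rb"))
a=cv2.resize(t["img"][170:270,280:410],(520,400),interpolation=cv2.INTER_CUBIC)
b=cv2.resize(t["img"][140:240,160:230],(280,400),interpolation=cv2.INTER_CUBIC)
cv2.imwrite("pics/crop1.png",np.hstack([a,b]))
a=cv2.resize(s["img"][110:230,140:250],(440,480),interpolation=cv2.INTER_CUBIC)
b=cv2.resize(s["img"][190:280,270:350],(320,360),interpolation=cv2.INTER_CUBIC)
b=cv2.copyMakeBorder(b,0,120,0,0,0)
cv2.imwrite("pics/crop2.png",np.hstack([a,b]))
f=.64
for n,u,v,z in [("jar",555,331,.084),("mill",557,296,.12),("carton",550,376,.07),("tall",378,347,.155),("squat",223,358,.05),("sauce",380,235,.16),("pan",309,279,.105),("pad",323,336,.07),("plate",463,320,.085),("stamp",452,280,.097),("tq1",506,324,.084),("tq2",600,343,.084),("tq3",510,288,.084),("purple",599,388,.084)]:
    print(n,ray(t,u*f,v*f,z).round(3))
E
```

```text
jar [ 0.469 -0.394  0.084]
mill [ 0.542 -0.396  0.12 ]
carton [ 0.368 -0.377  0.07 ]
tall [0.434 0.009 0.155]
squat [0.437 0.374 0.05 ]
sauce [ 0.687 -0.002  0.16 ]
pan [0.605 0.165 0.105]
pad [0.477 0.138 0.07 ]
plate [ 0.501 -0.185  0.085]
stamp [ 0.594 -0.164  0.097]
tq1 [ 0.489 -0.283  0.084]
tq2 [ 0.437 -0.494  0.084]
tq3 [ 0.573 -0.298  0.084]
purple [ 0.336 -0.482  0.084]
```

View pics/crop1.png

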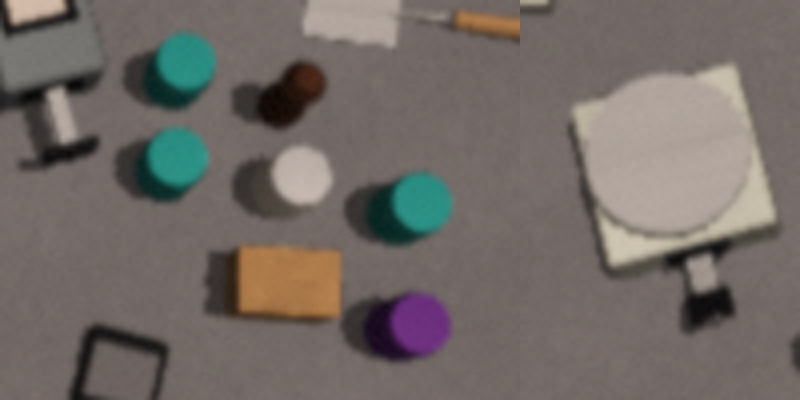

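View pics/crop2.png

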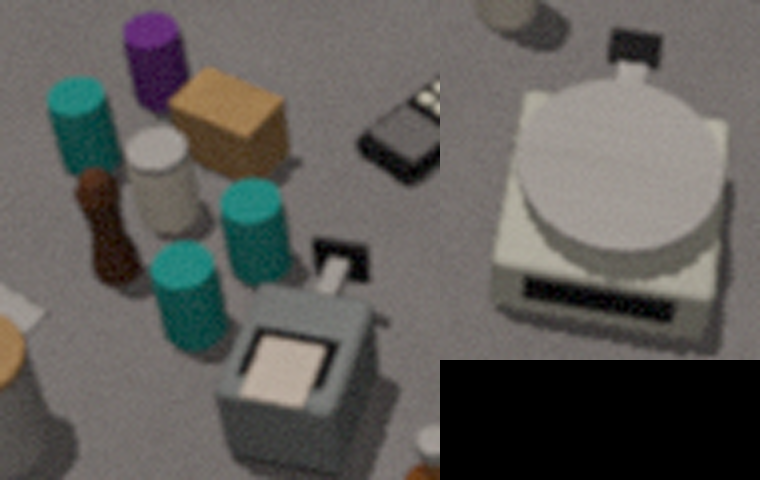

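The crops confirm it: the white jar, lid at (302,176) in crop1, stands between the dark mill and the carton. The turquoise and purple look-alikes are clearly different. The scale's lever pad is at (708,303) and the stamper's plate at (65,150). Next I refine across the two views.

```bash
cat >> h.py <<'E'
def go(x,y,ztip,yaw):
    """shift (cm, tool axes) and turn to bring the grasp point to x,y and TCP z=ztip+0.199"""
    from scipy.spatial.transform import Rotation as Ro
    o=ctrl.get_obs();R=Ro.from_euler("xyz",o["eef_rot"]);T=Ro.from_euler("xyz",[np.pi,0,yaw])
    d=R.inv().apply(np.array([x,y,ztip+.199])-o["ee_pos"])*100
    print("shift cm",d.round(2),"turn",(R.inv()*T).as_rotvec().round(3),"t",o["time_s"])
E
python3 - <<'E'
from h import *
import pickle
t=pickle.load(open("top0.pkl","rb"));s=pickle.load(open("scene0.pkl","rb"))
T=lambda u,v,z:ray(t,280+u/4,170+v/4,z).round(4)
P=lambda u,v,z:ray(t,160+(u-520)/4,140+v/4,z).round(4)
S=lambda u,v,z:ray(s,140+u/4,110+v/4,z).round(4)
Q=lambda u,v,z:ray(s,270+(u-440)/4,190+v/4,z).round(4)
print("jar",T(302,176,.084),S(160,150,.084))
print("mill",T(307,82,.12),S(96,182,.11)); print("carton",T(290,282,.07),S(228,102,.07))
print("carton edge",T(240,246,.07),T(340,250,.07))
print("pan",P(667,154,.105),Q(620,162,.105))
print("pad",P(708,303,.07),Q(635,47,.07))
print("scale corners",P(574,106,.07),P(735,66,.07),P(776,228,.07),P(612,268,.07))
print("plate top",T(65,152,.085),S(342,247,.085),"L/R",S(368,255,.085),S(315,240,.085))
print("stamp front top corners",T(100,78,.097),T(10,95,.097))
print("stamp scene corners",S(255,286,.097),S(372,303,.097),S(335,415,.097),S(222,395,.097))
E
```

```text
jar [ 0.4608 -0.3945  0.084 ] [ 0.4626 -0.3842  0.084 ]
mill [ 0.5384 -0.397   0.12  ] [ 0.5395 -0.3943  0.11  ]
carton [ 0.3681 -0.3793  0.07  ] [ 0.3711 -0.3712  0.07  ]
carton edge [ 0.4017 -0.3374  0.07  ] [ 0.3951 -0.4262  0.07  ]
pan [0.6053 0.1689 0.105 ] [0.6069 0.1741 0.105 ]
pad [0.4747 0.1373 0.07  ] [0.4747 0.1412 0.07  ]
scale corners [0.6638 0.26   0.07  ] [0.6975 0.1106 0.07  ] [0.5419 0.0749 0.07  ] [0.5097 0.2241 0.07  ]
plate top [ 0.4895 -0.1842  0.085 ] [ 0.4977 -0.1819  0.085 ] L/R [ 0.4965 -0.1579  0.085 ] [ 0.5003 -0.2063  0.085 ]
stamp front top corners [ 0.5536 -0.2179  0.097 ] [ 0.5407 -0.1366  0.097 ]
stamp scene corners [ 0.5745 -0.2194  0.097 ] [ 0.5505 -0.1249  0.097 ] [ 0.6612 -0.0983  0.097 ] [ 0.6813 -0.1861  0.097 ]
```

```bash
python3 -c "
from h import *
go(.473,.139,.206,1.79)"
```

```text
shift cm [-40.08 -26.29  -0.06] turn [-1.000e-03  0.000e+00  1.016e+00] t 0.1
```

```bash
python3 -m jog '[[-4,-2.6,0,0,0,0.13],[-8,-5.2,0,0,0,0.26],[-12,-7.9,0,0,0,0.38],[-16,-10.5,0,0,0,0.51],[-20,-13.1,0,0,0,0.64],[-24,-15.8,0,0,0,0.76],[-28,-18.4,0,0,0,0.89],[-32,-21,0,0,0,1.016]]' 0 30; python3 -c "
from h import *
go(.473,.139,.1,1.79)"
```

```text
time_s: 0.9
ee_pos: [0.4149, 0.2137, 0.4046]
eef_rot: [-3.142, 0.0, 1.785]
force: [1.3, 0.8, 0.1]
grip_width: 0.0332
grip_force: 0.0
shift cm [-8.54  4.09 10.56] turn [-0.     0.    -0.005] t 0.9
```

```bash
python3 -m jog '[[-4,2,0,0,0,0],[-8.5,4.1,1,0,0,0],[-8.5,4.1,4,0,0,0],[-8.5,4.1,8,0,0,0],[-8.5,4.1,10.6,0,0,0],[-8.5,4.1,10.6,0,0,0],[-8.5,4.1,10.6,0,0,0]]'; python3 - <<'E'
from h import *
go(.473,.139,.04,1.79)
c=shot("scene");a=cv2.resize(c["img"][150:290,240:380],(560,560),interpolation=cv2.INTER_CUBIC);cv2.imwrite("pics/p5.png",a)
E
```

```text
time_s: 1.6
ee_pos: [0.4729, 0.1416, 0.2993]
eef_rot: [-3.141, 0.0, 1.79]
force: [-0.2, 0.1, -0.2]
grip_width: 0.0
grip_force: 0.0
shift cm [-0.26 -0.04  6.03] turn [-0.  0. -0.] t 1.6
```

View pics/p5.png

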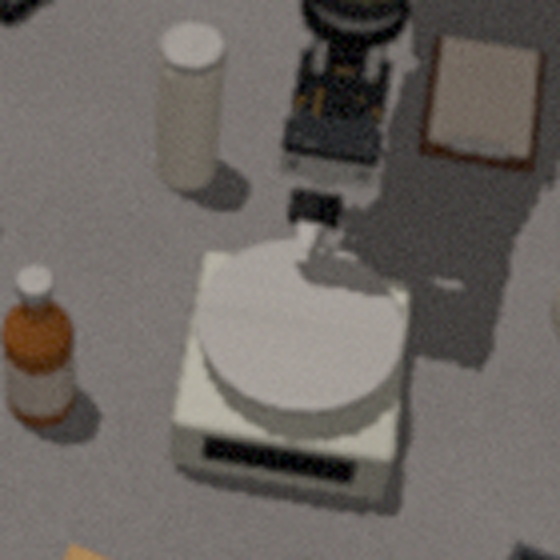

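The closed gripper stands over the lever; the pad shows at (317,207), below the gripper body at (335,150), with free space around. Press.

```bash
python3 -m jog '[[-0.2,0,1,0,0,0],[-0.2,0,2,0,0,0],[-0.2,0,3,0,0,0],[-0.2,0,3.6,0,0,0],[-0.2,0,4.2,0,0,0],[-0.2,0,4.2,0,0,0]]'; python3 -m jog '[[0,0,0.5,0,0,0],[0,0,1,0,0,0],[0,0,1.3,0,0,0],[0,0,1.3,0,0,0],[0,0,1.3,0,0,0]]'
```

```text
time_s: 2.25
ee_pos: [0.473, 0.1396, 0.256]
eef_rot: [-3.14, -0.0, 1.79]
force: [-2.9, -0.9, 5.5]
grip_width: 0.0004
grip_force: 2.8
time_s: 2.75
ee_pos: [0.4732, 0.1396, 0.2441]
eef_rot: [3.141, -0.0, 1.79]
force: [-3.3, -0.2, 9.4]
grip_width: 0.0004
grip_force: 4.5
```

```bash
python3 -m jog '[[0,0,0.3,0,0,0],[0,0,0.3,0,0,0],[0,0,0.3,0,0,0],[0,0,0.3,0,0,0]]'; python3 -m jog '[[0,0,0.3,0,0,0],[0,0,0.3,0,0,0],[0,0,0.3,0,0,0],[0,0,0.3,0,0,0]]'
```

```text
time_s: 3.15
ee_pos: [0.4733, 0.1397, 0.2425]
eef_rot: [3.14, 0.0, 1.79]
force: [-11.9, -2.9, 27.8]
grip_width: 0.0003
grip_force: 15.0
time_s: 3.55
ee_pos: [0.4734, 0.1397, 0.2415]
eef_rot: [3.14, 0.0, 1.79]
force: [-24.7, -5.8, 58.9]
grip_width: -0.0
grip_force: 31.3
```

On the stop (force rose sharply). Lift off and travel to the jar.

```bash
python3 -m jog '[[0,0,-0.6,0,0,0],[0,0,-2,0,0,0],[0,0,-5,0,0,0],[0,0,-9,0,0,0],[0,0,-14,0,0,0],[0,0,-18,0,0,0],[0,0,-20,0,0,0],[0,0,-20,0,0,0]]' 100; python3 -c "
from h import *
go(.4615,-.389,.25,-.07)"
```

```text
time_s: 4.35
ee_pos: [0.4731, 0.1396, 0.4404]
eef_rot: [3.136, 0.0, 1.79]
force: [0.4, -0.2, 0.4]
grip_width: 0.061
grip_force: 0.0
shift cm [-51.34 -12.61  -0.92] turn [ 0.004 -0.005  1.86 ] t 4.35
```

```bash
python3 -m jog '[[-4,-1,0,0,0,0.14],[-8,-2,0,0,0,0.28],[-12,-3,0,0,0,0.42],[-16,-4,0,0,0,0.56],[-20,-5,0,0,0,0.7],[-24,-6,0,0,0,0.84],[-28,-7,0,0,0,0.98],[-32,-8,0,0,0,1.12]]'; python3 -c "
from h import *
go(.4615,-.389,.25,-.07)"
```

```text
time_s: 5.15
ee_pos: [0.4642, -0.1919, 0.4361]
eef_rot: [-3.14, 0.001, 0.664]
force: [0.2, 0.2, 0.1]
grip_width: 0.0943
grip_force: 0.0
shift cm [-12.36  15.35  -1.3 ] turn [-0.001  0.001  0.734] t 5.15
```

```bash
python3 -m jog '[[-2,2.6,0,0,0,0.13],[-4.2,5.2,0,0,0,0.26],[-6.4,8,0,0,0,0.4],[-8.6,10.7,0,0,0,0.53],[-10.8,13.4,0,0,0,0.65],[-12.4,15.3,0,0,0,0.73],[-12.4,15.3,0,0,0,0.734],[-12.4,15.3,0,0,0,0.734]]'; python3 - <<'E'
from h import *
go(.4615,-.389,.04,-.07)
out=[]
c=shot("scene");a=cv2.resize(c["img"][50:200,120:250],(520,600),interpolation=cv2.INTER_CUBIC);cv2.imwrite("pics/p6.png",a)
E
```

```text
time_s: 5.95
ee_pos: [0.4623, -0.3871, 0.436]
eef_rot: [-3.14, 0.002, -0.064]
force: [0.9, -0.7, -0.1]
grip_width: 0.094
grip_force: 0.0
shift cm [-0.04  0.22 19.7 ] turn [-0.001  0.002  0.006] t 5.95
```

View pics/p6.png

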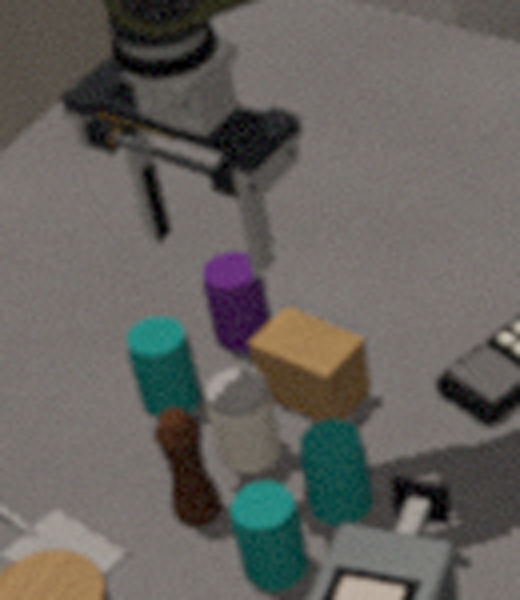

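The open gripper hangs above the jar (jar lid at (240,390)), and its fingers at (160,200) and (255,225) straddle along the free direction. Descend, watching the force.

```bash
python3 -m jog '[[0,0.2,4,0,0,0],[0,0.2,8,0,0,0],[0,0.2,11.5,0,0,0],[0,0.2,13,0,0,0],[0,0.2,14,0,0,0],[0,0.2,15,0,0,0],[0,0.2,15.5,0,0,0],[0,0.2,15.5,0,0,0]]'; python3 -m jog '[[0,0,1,0,0,0],[0,0,2,0,0,0],[0,0,3,0,0,0],[0,0,4,0,0,0],[0,0,4.2,0,0,0],[0,0,4.2,0,0,0]]'
```

```text
time_s: 6.8
ee_pos: [0.4622, -0.3891, 0.2828]
eef_rot: [3.141, -0.0, -0.064]
force: [0.1, -0.2, 0.5]
grip_width: 0.0939
grip_force: 0.0
time_s: 7.4
ee_pos: [0.4622, -0.3891, 0.2401]
eef_rot: [-3.141, 0.001, -0.064]
force: [0.2, 0.2, 0.6]
grip_width: 0.0943
grip_force: 0.0
```

```bash
python3 -m jog '[[0,0,0,0,0,0],[0,0,0,0,0,0],[0,0,0,0,0,0],[0,0,0,0,0,0],[0,0,0,0,0,0],[0,0,0,0,0,0],[0,0,0,0,0,0],[0,0,0,0,0,0]]' 40 25; python3 -m jog '[[0,0,0,0,0,0],[0,0,0,0,0,0],[0,0,-0.5,0,0,0],[0,0,-1,0,0,0],[0,0,-2,0,0,0],[0,0,-3,0,0,0],[0,0,-3,0,0,0],[0,0,-3,0,0,0]]'; python3 -m jog '[[0,0,-2,0,0,0],[0,0,-5,0,0,0],[0,0,-8,0,0,0],[0,0,-11,0,0,0],[0,0,-14,0,0,0],[0,0,-16,0,0,0],[0,0,-17,0,0,0],[0,0,-17,0,0,0]]'
python3 - <<'E'
from h import *
go(.605,.170,.24,-.064)
import pickle
out=[]
for n in("scene","top"):
    c=shot(n);pickle.dump(c,open(n+"1.pkl","wb"));out.append(cv2.resize(c["img"][30:230,110:320] if n=="scene" else c["img"][130:330,230:440],(400,381)))
cv2.imwrite("pics/p7.png",np.hstack(out))
E
```

```text
time_s: 8.2
ee_pos: [0.4622, -0.3895, 0.2411]
eef_rot: [3.14, -0.001, -0.064]
force: [-0.3, -5.3, 3.7]
grip_width: 0.0578
grip_force: 25.0
time_s: 9.0
ee_pos: [0.4621, -0.3891, 0.2709]
eef_rot: [3.141, -0.0, -0.064]
force: [-0.6, 0.4, -5.7]
grip_width: 0.0573
grip_force: 25.0
time_s: 9.8
ee_pos: [0.4622, -0.3891, 0.4412]
eef_rot: [3.141, -0.001, -0.064]
force: [0.7, -0.3, -5.2]
grip_width: 0.0576
grip_force: 25.0
shift cm [ 10.67 -56.71   0.19] turn [ 0.001 -0.001 -0.   ] t 9.8
```

View pics/p7.png

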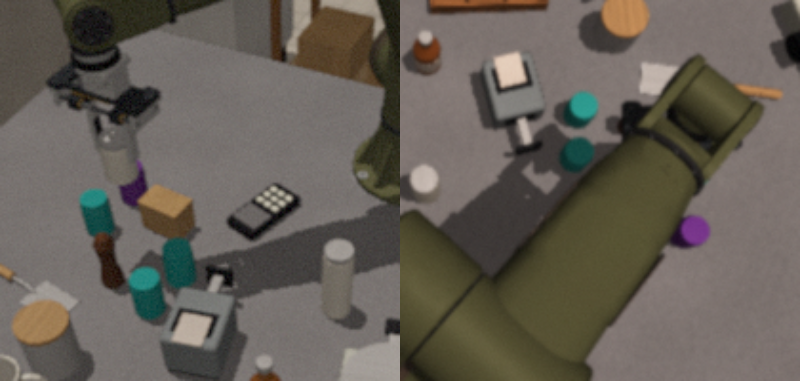

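Left view: the jar hangs upright in the gripper (lid at (115,135)), and the mill, carton and look-alikes are undisturbed. Carry it to the pan.

```bash
python3 -m jog '[[0.3,-1.5,0,0,0,0],[0.9,-4.5,0,0,0,0],[1.6,-8.5,0,0,0,0],[2.4,-12.5,0,0,0,0],[3.1,-16.5,0,0,0,0],[3.9,-20.5,0,0,0,0],[4.6,-24.5,0,0,0,0],[5.3,-28.3,0,0,0,0]]'; python3 -m jog '[[0.7,-4,0,0,0,0],[1.5,-8,0,0,0,0],[2.3,-12,0,0,0,0],[3,-16,0,0,0,0],[3.8,-20,0,0,0,0],[4.6,-24,0,0,0,0],[5.1,-26.8,0,0,0,0],[5.4,-28.4,0,0,0,0]]';python3 -m jog '[[0,0,0,0,0,0],[0,0,0,0,0,0],[0,0,0,0,0,0]]'
python3 - <<'E'
from h import *
go(.605,.170,.145,-.064)
c=shot("scene");o=ctrl.get_obs();print(o["ee_pos"],o["force"],o["grip_width"])
import pickle;pickle.dump(c,open("scene2.pkl","wb"))
p=proj(c,[*o["ee_pos"][:2],o["ee_pos"][2]-.199-.041+.084]);print("pred lid",p)
u,v=map(int,p);u0,v0=u-60,v-50
cv2.imwrite("pics/p8.png",cv2.resize(c["img"][v0:v0+140,u0:u0+140],(600,600),interpolation=cv2.INTER_CUBIC));print(u0,v0)
E
```

```text
time_s: 10.7
ee_pos: [0.5332, -0.1076, 0.4397]
eef_rot: [-3.141, 0.001, -0.064]
force: [0.4, -0.3, -4.5]
grip_width: 0.0574
grip_force: 25.0
time_s: 11.5
ee_pos: [0.6051, 0.1726, 0.4393]
eef_rot: [3.141, 0.002, -0.062]
force: [0.0, -1.0, -5.4]
grip_width: 0.0579
grip_force: 25.0
time_s: 11.8
ee_pos: [0.6052, 0.1688, 0.4406]
eef_rot: [3.141, 0.0, -0.065]
force: [0.7, -0.2, -5.2]
grip_width: 0.058
grip_force: 25.0
shift cm [-0.03 -0.12  9.66] turn [ 0.     0.    -0.001] t 11.8
[0.60525533 0.16874652 0.44074624] [-0.48572506  0.09694716 -4.81590847] 0.05727993514074752
pred lid [320.14619254 189.72035155]
260 139
```

View pics/p8.png

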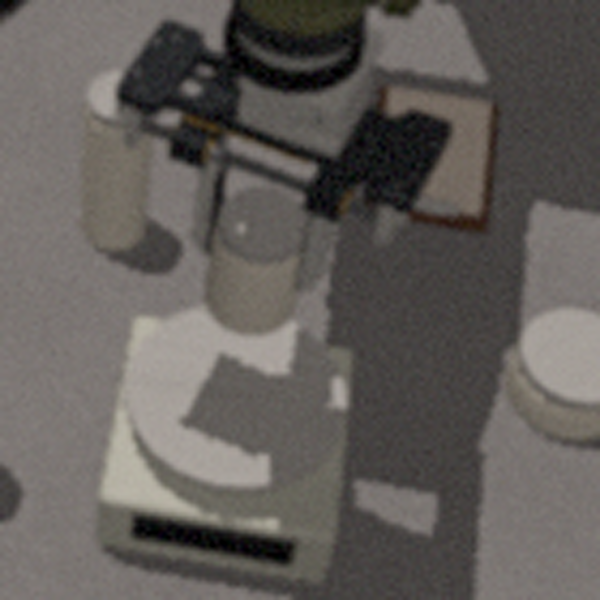

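The jar hangs upright over the middle of the pan (lid (263,225), pan centre about (237,400)); all clear. Lower it.

```bash
python3 -m jog '[[0,-0.1,1.5,0,0,0],[0,-0.1,3.5,0,0,0],[0,-0.1,5.5,0,0,0],[0,-0.1,7,0,0,0],[0,-0.1,8,0,0,0],[0,-0.1,8.6,0,0,0],[0,-0.1,8.8,0,0,0],[0,-0.1,8.8,0,0,0]]'; python3 - <<'E'
from h import *
c=shot("scene");o=ctrl.get_obs();print(o["ee_pos"],o["force"])
q=ray(c,321.4,191.5,.2851) if 0 else None
import pickle;s=pickle.load(open("scene2.pkl","rb"))
print("held lid earlier",ray(s,321.4,191.5,.2847),"pan",ray(s,260+237/4.286,139+399/4.286,.105))
cv2.imwrite("pics/p9.png",cv2.resize(c["img"][160:290,260:390],(600,600),interpolation=cv2.INTER_CUBIC))
E
```

```text
time_s: 12.65
ee_pos: [0.6055, 0.1708, 0.353]
eef_rot: [-3.141, -0.001, -0.064]
force: [0.2, -0.3, -5.6]
grip_width: 0.0578
grip_force: 25.0
[0.60546669 0.17084218 0.35329897] [-0.17015674  0.35799522 -3.7038028 ]
held lid earlier [0.60945853 0.17365829 0.2847    ] pan [0.61172775 0.17685858 0.105     ]
```

View pics/p9.png

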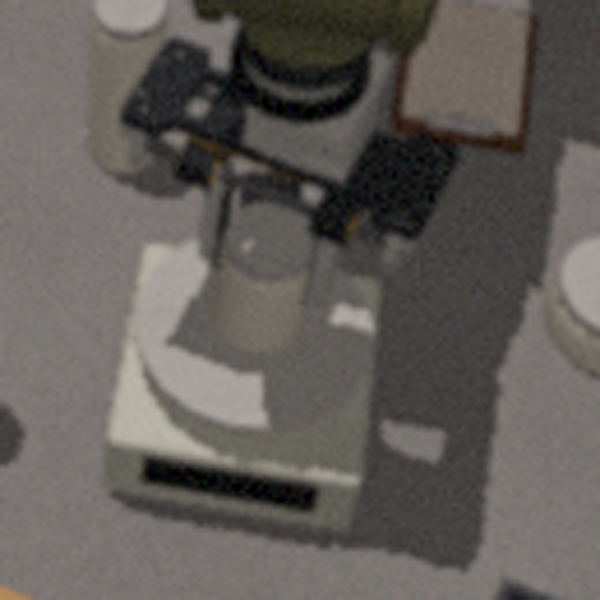

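The jar is upright, just above the middle of the pan (base at (258,345)). Lower on, watching the force.

```bash
python3 -m jog '[[0.1,-0.2,0.3,0,0,0],[0.1,-0.2,0.6,0,0,0],[0.1,-0.2,0.9,0,0,0],[0.1,-0.2,1.1,0,0,0],[0.1,-0.2,1.3,0,0,0],[0.1,-0.2,1.3,0,0,0],[0.1,-0.2,1.3,0,0,0]]'; python3 -m jog '[[0,0,0.1,0,0,0],[0,0,0.2,0,0,0],[0,0,0.2,0,0,0],[0,0,0.2,0,0,0]]'
```

```text
time_s: 13.4
ee_pos: [0.6066, 0.1728, 0.3399]
eef_rot: [-3.141, -0.001, -0.064]
force: [1.0, 2.0, -1.0]
grip_width: 0.0574
grip_force: 25.0
time_s: 13.8
ee_pos: [0.6065, 0.1728, 0.3378]
eef_rot: [-3.141, -0.0, -0.064]
force: [1.0, 2.9, -1.2]
grip_width: 0.0573
grip_force: 25.0
```

```bash
python3 -m jog '[[0,0,0.1,0,0,0],[0,0,0.2,0,0,0],[0,0,0.2,0,0,0]]'; python3 -m jog '[[0,0,0,0,0,0],[0,0,0,0,0,0],[0,0,0,0,0,0],[0,0,0,0,0,0],[0,0,0,0,0,0],[0,0,0,0,0,0],[0,0,0,0,0,0],[0,0,0,0,0,0]]' 100;  python3 -m jog '[[0,0,-1,0,0,0],[0,0,-2.5,0,0,0],[0,0,-5,0,0,0],[0,0,-8,0,0,0],[0,0,-12,0,0,0],[0,0,-16,0,0,0],[0,0,-18,0,0,0],[0,0,-18,0,0,0]]'
python3 - <<'E'
from h import *
import numpy as np
# approach in front of slide: finger 40 mm before the plate
u=np.array([np.cos(.248),np.sin(.248)]);p=np.array([.499,-.185])-.05*u
print(p);go(*p,.25,.248)
c=shot("scene");cv2.imwrite("pics/p10.png",cv2.resize(c["img"][160:290,260:390],(600,600),interpolation=cv2.INTER_CUBIC))
import pickle;pickle.dump(c,open("scene3.pkl","wb"))
E
```

```text
time_s: 14.1
ee_pos: [0.6065, 0.1728, 0.3356]
eef_rot: [-3.141, -0.0, -0.064]
force: [1.5, 3.0, 0.7]
grip_width: 0.0576
grip_force: 25.0
time_s: 14.9
ee_pos: [0.6065, 0.1728, 0.3356]
eef_rot: [3.142, 0.0, -0.064]
force: [0.1, -0.5, 0.2]
grip_width: 0.0939
grip_force: 0.0
time_s: 15.7
ee_pos: [0.6057, 0.1726, 0.5205]
eef_rot: [-3.14, -0.007, -0.064]
force: [-0.2, -0.2, -0.7]
grip_width: 0.0943
grip_force: 0.0
[ 0.45052974 -0.19727328]
shift cm [-13.16  37.92   6.99] turn [-0.001 -0.007 -0.312] t 15.7
```

View pics/p10.png

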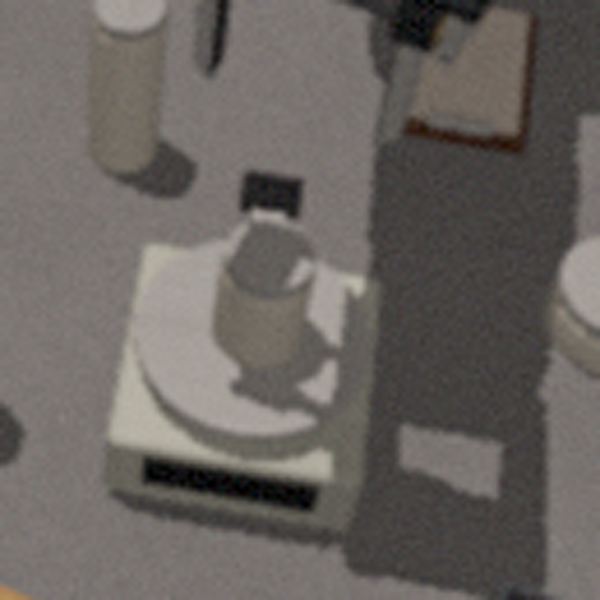

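The jar stands alone and upright on the pan: lid at (269,258), base about (258,345), pan centre about (249,335). The lever is back up at (272,195).

```bash
python3 - <<'E'
from h import *
import pickle;s=pickle.load(open("scene3.pkl","rb"));k=130/600
print("lid",ray(s,260+269*k,160+258*k,.179),"pan",ray(s,260+249*k,160+337*k,.095))
E
python3 -m jog '[[-1,3,0.5,0,0,-0.04],[-2.5,7.5,1,0,0,-0.08],[-4,12,2,0,0,-0.12],[-5.5,16.5,3,0,0,-0.16],[-7,21,4,0,0,-0.2],[-8.5,25.5,5,0,0,-0.24],[-10,30,6,0,0,-0.28],[-11.5,33.5,6.5,0,0,-0.312]]' 0 40; python3 -m jog '[[-0.5,2,0,0,0,0],[-0.5,3.6,0,0,0,0],[-0.5,3.6,0,0,0,0],[-0.5,3.6,0,0,0,0]]'
python3 - <<'E'
from h import *
go(.4505,-.197,.04,.248)
c=shot("top");import pickle;pickle.dump(c,open("top4.pkl","wb"))
E
```

```text
lid [0.60781972 0.1763602  0.179     ] pan [0.60968068 0.17298569 0.095     ]
time_s: 16.55
ee_pos: [0.4689, -0.156, 0.4488]
eef_rot: [-3.14, 0.002, 0.249]
force: [0.3, -0.3, 1.2]
grip_width: 0.0333
grip_force: 0.0
time_s: 16.95
ee_pos: [0.4746, -0.1898, 0.4501]
eef_rot: [-3.141, 0.001, 0.248]
force: [-0.1, 0.9, -0.6]
grip_width: 0.0018
grip_force: 0.0
shift cm [-2.5   0.12 21.11] turn [-0.001  0.001 -0.   ] t 16.95
```

```bash
python3 -m jog '[[-1.5,0.1,3,0,0,0],[-2.5,0.1,7,0,0,0],[-2.5,0.1,11,0,0,0],[-2.5,0.1,15,0,0,0],[-2.5,0.1,18,0,0,0],[-2.5,0.1,20,0,0,0],[-2.5,0.1,20.8,0,0,0],[-2.5,0.1,20.8,0,0,0]]'; python3 -m jog '[[0.8,0,0,0,0,0],[1.6,0,0,0,0,0],[2.4,0,0,0,0,0],[3,0,0,0,0,0],[3.6,0,0,0,0,0],[4.2,0,0,0,0,0],[4.2,0,0,0,0,0]]'
```

```text
time_s: 17.8
ee_pos: [0.4504, -0.1967, 0.2422]
eef_rot: [-3.141, 0.001, 0.249]
force: [0.2, 0.2, -0.2]
grip_width: 0.0001
grip_force: 0.0
time_s: 18.5
ee_pos: [0.4914, -0.1871, 0.2427]
eef_rot: [3.141, 0.0, 0.248]
force: [-5.4, -2.2, 3.9]
grip_width: 0.0002
grip_force: 2.4
```

```bash
python3 -m jog '[[0.6,0,0,0,0,0],[1.2,0,0,0,0,0],[1.8,0,0,0,0,0],[2.4,0,0,0,0,0],[3,0,0,0,0,0],[3,0,0,0,0,0],[3,0,0,0,0,0]]'; python3 -m jog '[[0.3,0,0,0,0,0],[0.6,0,0,0,0,0],[0.8,0,0,0,0,0],[0.8,0,0,0,0,0],[0.8,0,0,0,0,0]]'
```

```text
time_s: 19.2
ee_pos: [0.5197, -0.1803, 0.2425]
eef_rot: [3.141, 0.002, 0.247]
force: [-7.7, -7.7, 3.3]
grip_width: 0.0005
grip_force: 4.6
time_s: 19.7
ee_pos: [0.5253, -0.1794, 0.2424]
eef_rot: [-3.14, 0.01, 0.246]
force: [-40.7, -14.9, 21.4]
grip_width: 0.0006
grip_force: 21.6
```

On the stop. Back off and leave.

```bash
python3 -m jog '[[-0.5,0,0,0,0,0],[-2,0,0,0,0,0],[-4,0,0,0,0,0],[-6,0,0,0,0,0],[-8,0,0,0,0,0],[-9,0,0,0,0,0],[-9,0,0,0,0,0]]';  python3 -m jog '[[0,0,-3,0,0,0],[0,0,-7,0,0,0],[0,0,-11,0,0,0],[0,0,-15,0,0,0],[0,0,-18,0,0,0],[0,0,-20,0,0,0],[0,0,-20,0,0,0],[0,0,-20,0,0,0]]'
python3 - <<'E'
from h import *
import pickle
c=shot("scene");a=pickle.load(open("scene0.pkl","rb"))["img"];b=c["img"];b3=pickle.load(open("scene3.pkl","rb"))["img"]
d=lambda r,x,y:np.abs(cv2.blur(x[r],(3,3)).astype(int)-cv2.blur(y[r],(3,3))).mean().round(1)
print("plate",d(np.s_[160:190,215:236],a,b),"mill",d(np.s_[150:185,155:177],a,b),"tall",d(np.s_[155:200,275:300],a,b),"squat",d(np.s_[208:245,375:412],a,b),"sauce",d(np.s_[212:258,235:262],a,b))
m=lambda x:(lambda q:(q[:,1].mean().round(1),q[:,0].mean().round(1),len(q)))(np.argwhere(x[160:190,212:236].max(2)<50))
print("dark plate blob before/after",m(a),m(b),"jar lid",d(np.s_[200:250,300:335],b3,b))
E
```

```text
time_s: 20.4
ee_pos: [0.4401, -0.2001, 0.2428]
eef_rot: [-3.142, -0.0, 0.247]
force: [-0.3, -0.2, 1.1]
grip_width: 0.0003
grip_force: 0.0
time_s: 21.2
ee_pos: [0.4409, -0.1996, 0.442]
eef_rot: [-3.141, 0.0, 0.248]
force: [0.3, -0.0, -0.4]
grip_width: 0.0003
grip_force: 0.0
plate 8.2 mill 4.5 tall 13.9 squat 4.7 sauce 3.9
dark plate blob before/after (np.float64(13.4), np.float64(14.0), 74) (np.float64(13.8), np.float64(14.1), 79) jar lid 13.9
```

```bash
python3 -c "
from station import ctrl
print(ctrl.hand_in())"
```

```text
the job is handed in; nothing more can be done
None
```

I zeroed the scale with the pan empty, set the jar upright about 4 mm from the pan's middle by my camera estimate, pushed the slide home and let it spring back, and handed the job in; the hand-in gave no verdict.

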